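Hold a round flask down on a press-to-run mixer

TASK

Take the orange U-shaped cover off the mixer and hang it across the aluminium rail, one leg on each side, and let it go there. Then take the round amber flask by its neck from the cork ring, set it upright in the mixer's sprung blue ring cradle and gently press it straight down, past the middle of the cradle's spring stroke, and finish still gripping the flask and holding it pressed down. Leave the other things on the bench where they stand.

Things in the scene. Friction and masses are not known exactly. Their poses are not given: they have to be found in the camera images.
- mixer: white square mixer fixed to the bench, 120 x 120 mm, 50 mm tall, with a black dial on its front; carries the sprung blue cradle at its centre. Origin: centre of its underside on the bench, z up
- cradle (a joint): how far the blue ring cradle is pressed down, in m: 0 = up, as found; 0.020 = at its bottom stop. The middle of the stroke is 0.010. The spring lifts it with about 4 N at the top and 600 N/m more as it goes down (about 12 N at 0.014, 16 N at the stop); the flask's own weight does not press it down
- cradle_top (a point): centre of the top plane of the blue ring cradle (moves with it; 96 mm above the bench when up). The ring is 80 mm across outside and 52 mm across the hole; the flask's bulb sits in the hole, its lowest point 11 mm below this plane, clear of the cup's floor
- cover: loose orange plastic U-shaped cover, 0.12 kg nominal, at first straddling the blue cradle and resting on its ring. A plate 104 mm (its x) by 50 mm (its y), 5 mm thick, with a leg at each x end that reaches 34.5 mm below the plate; 94 mm free between the legs. On top a grip fin along x: 56 mm long, 12 mm thick in y, standing from 5 to 34 mm above the origin. Origin: centre of the plate's underside; z up
- rail: aluminium profile bar fixed on two legs, 40 mm wide (its x), 162 mm long (its y), flat top 100 mm above the bench. Origin: on the bench under its middle, z up. Hung properly the cover's plate lies flat on the bar's top with its x across the bar, a leg on each side, the cover's origin 100 mm above the bench and within 75 mm of the middle along the bar
- cork_ring: cork ring fixed to the bench, 90 mm across, 25 mm tall, 52 mm hole, in which the flask stands at first. Origin: centre of its underside
- flask: loose round-bottomed amber glass flask, 0.2 kg nominal: ball 74 mm across, straight neck 26 mm in diameter from 73 to 112 mm above the origin, closed by a black stopper 22 mm in diameter that stands up to 121 mm. Origin: the lowest point of the ball, on its axis; z up the neck
- flask_neck (a point): point on the axis of the flask's neck, 95 mm above the flask's origin, where it is best gripped
- sample_jar: bystander, loose: open glass sample jar with sediment, 70 mm wide, 92 mm tall. Origin: centre of its underside. Leave it alone
- dropper_bottle: bystander, loose: amber dropper bottle with black bulb, 36 mm wide, 113 mm tall. Origin: centre of its underside. Leave it alone
- tape_roll: bystander, loose: roll of brown tape lying flat, 66 mm wide, 18 mm tall. Origin: centre of its underside. Leave it alone
- beaker: bystander, loose: small clear glass beaker, 56 mm wide, 70 mm tall. Origin: centre of its underside. Leave it alone
There are look-alikes about, which are no part of the job. Leave any yellow look-alike of the flask alone.

How it is judged:
On the way, in this order (a step that is already met when the one before it is completed fails the run):
1. the cover hangs across the rail, let go (z of cover in the frame of rail between 0.094 and 0.106 m and y of cover in the frame of rail between -0.075 and 0.075 m and angle between cover's own z axis and vertical below 0.12 rad and contact force between cover and rail above 0.3 N and contact force between cover and the fingers below 0.05 N), for 0.3 s.
2. the flask, gripped and upright in the cradle, presses it past mid-stroke (value of joint cradle above 0.01 m and horizontal distance between flask and cradle_top below 0.009 m and z of flask in the frame of cradle_top between -0.016 and -0.006 m and angle between flask's own z axis and vertical below 0.17 rad and contact force between flask and cradle above 5 N and contact force between flask and the fingers above 1 N), for 0.3 s.
At the end, for the whole second after the job is handed in: The released cover lies flat across the rail (height within 6 mm, tilt under 0.12 rad, within 75 mm of its middle); the fingers still grip the flask, upright (0.17 rad) and centred (9 mm) in the blue ring, and hold the cradle over 10 mm down, pushing with over 5 N (all of step 1 and all of step 2); the arm keeps its last pose, push and grip.
It fails at once if the flask is rammed into the cradle (over 60 N) (contact force between flask and cradle above 60 N).
It fails at once if the sample jar is moved more than 30 mm (distance of sample_jar from where it was at the start of the episode above 0.03 m).
It fails at once if the dropper bottle is moved more than 30 mm (distance of dropper_bottle from where it was at the start of the episode above 0.03 m).
It fails at once if the tape roll is moved more than 30 mm (distance of tape_roll from where it was at the start of the episode above 0.03 m).
It fails at once if the beaker is moved more than 30 mm (distance of beaker from where it was at the start of the episode above 0.03 m).
It also fails if it takes over 58 s, if anything falls off the work surface, if the arm or the gripper's body presses on something with over 40 N, if the wrist force passes 120 N, or if a joint passes its speed limit or range.

ROBOT

A 6-joint arm with a two-finger parallel gripper is mounted at the origin on a cart in front of the work surface, level with it; the furniture and walls round the work are solid. World frame = base frame: x ahead of the robot, y to its left, z up, the work surface at z = 0. Lengths are in m, angles in rad, forces in N, time in s.
With the tool pointing down it reaches from about 0.225 to 0.875 m from the base axis. Payload 3.4 kg.
Tool frame: the origin (TCP) lies on the centre line of the jaws, within the pads' length; the fingertips stand 11 mm ahead of it and the grasp point (between the pads) lies 8 mm behind it; z points along the fingers, y is the line along which they close (so a half turn about z gives the same grasp; the last joint's range is limited). The gripper opens to 85 mm and grips with 20 to 120 N. Pads are 22 mm wide; open, the fingers measure 114 mm over their backs; the gripper's body (76 mm by 85 mm) begins 54 mm behind the grasp point. The pads swing forward as they close: fully open they stand 13 mm farther back than shut.
Start: joints at [1.006, 0.276, 1.505, -0, 1.361, -0.121], TCP at [0.247, 0.519, 0.242] pointing down, gripper open.
Joint ranges: [-2.89, 2.89], [-0.75, 2.08], [0.22, 2.7], [-1.18, 4.32], [0.11, 2.71], [-2.7, 2.7]. Speed limits (rad/s): [2.57, 2.57, 3.14, 3.14, 3.14, 3.14].

INTERFACE

Orientations are given as a unit quaternion [w, x, y, z].
In Python, from rig import manip, eyes, job gives the robot as it stands.
- The arm moves only by the tool drive_tool, never from a script. Its argument "rows" is a list of rows, each a list of 3 entries, a list of its own where there are three numbers: the turn, a rotation vector about the world's x, y, z in rad, then the shift along the world's x, y, z in cm, then the finger opening in cm, from 0 to 8.54. A call has 1 to 8 rows; each row shifts and turns the commanded pose from where the row before left it; what a row does not reach is not made up. A row lasts 1/8 s, in which the tool goes at most 62.5 mm and 10.7 degrees, less where a joint would pass 70% of its speed; a pose out of reach is approached as far as the arm can. A call is refused whole if a number of a shift passes 6.25 or a number of a turn 0.188, either way. A call with a gripper value outside its range is refused whole. The fingers move at their own pace and stop on an object; "force" is the grip in N (left out, the last holds). Time passes only in rows, so rows that do not move let the fingers close. It gives the time, the measured TCP pose, the force, the opening and the grip force at its end, in the units of the state.
- manip.get_state(): the state, without advancing time (a new reading comes with each control period).
- eyes.get_image(name): name is "scene" or "side" or "wrist"; returns the picture (420x560x3 uint8, red, green, blue); there is no depth.
- eyes.get_calibration(name): a dict with "camera_matrix" (3x3 intrinsics, pixels), "view" (4x4, takes a point from world to camera coordinates). Camera axes: x right, y up, looking along -z (the intrinsics and any distortion apply to the point x, -y, -z); pixel columns grow to the right and rows downward; lengths in m; the calibration is good to about 2 mm. The wrist camera is an equidistant fisheye: a pixel r from the principal point sees the ray r / f radians off the axis. A picture is of the moment at which its call begins: read the wrist's pose just before it. get_calibration takes no time and is no camera call; for the wrist camera it gives the pose at the moment of the call.
- job.sign_off(): hands the job in; it is judged then, once.
The state is a dict: "clock": time; "qpos": joint angles; "qd": joint speeds; "effort": joint torques, N m; "position": TCP position; "ee_rot": TCP orientation; "contact_force": force on the tool from outside, world axes, zero at the start; "moment": the same for the moment, N m; "width": finger opening in m; "gripper_force": force on a finger pad.
Only numpy, scipy, OpenCV 4.12 (cv2) and the standard library are available. Lean on these libraries where they do the work, as an engineer would, in place of code of your own. Each camera call takes 0.05 s, during which the arm holds its last target. There are 200 camera calls.

## Working session

There is one attempt and no reset: what is moved stays moved. The work goes in short steps, Python scripts to look and compute and a tool call to move; the robot and the scene stay as the last step left them, time stands still between calls to the robot, and variables do not carry over. Pictures are saved under pics/ and viewed, at most 10 in all, crops included, and the job is handed in when it is done.

Besides the shell and the picture viewer there is one more tool, called as a command line: name --argument value ..., lists and objects as JSON in quotes. drive_tool: Moves the arm, as the interface text tells. Its arguments: {"type":"object","properties":{"rows":{"type":"array"},"force":{"type":"number"}},"required":["rows"]}

```bash
mkdir -p pics; cat > h.py <<'E'
import numpy as np, cv2
from rig import manip, eyes, job
def grab(n,name=None):
    c=eyes.get_calibration(n); im=np.asarray(eyes.get_image(n))
    if name: cv2.imwrite(f'pics/{name}.png',im[:,:,::-1])
    return im,np.array(c['camera_matrix']),np.array(c['view'])
def ray(n,K,V,u,v):
    x=(u-K[0,2])/K[0,0]; y=(v-K[1,2])/K[1,1]
    if n=='wrist':
        r=np.hypot(x,y); s=np.sin(r)/r if r>1e-9 else 1
        d=np.array([x*s,y*s,np.cos(r)])
    else: d=np.array([x,y,1.])
    d=np.array([d[0],-d[1],-d[2]]); R=V[:3,:3]
    d=R.T@d; return -R.T@V[:3,3], d/np.linalg.norm(d)
def plane(n,K,V,u,v,z):
    o,d=ray(n,K,V,u,v); return o+d*(z-o[2])/d[2]
def cross(r1,r2):
    (a,b),(c,d)=r1,r2; t=np.linalg.lstsq(np.c_[b,-d],c-a,rcond=None)[0]
    p,q=a+b*t[0],c+d*t[1]; return (p+q)/2,np.linalg.norm(p-q)
E
python3 - <<'E'
from h import *
for n in ['scene','side','wrist']:
    im,K,V=grab(n,n+'0'); print(n,K.round(1).tolist(),ray(n,K,V,K[0,2],K[1,2]))
a=[cv2.imread(f'pics/{n}0.png') for n in ['scene','side','wrist']]
s=manip.get_state(); print(s)
E
```

```text
scene [[545.2, 0.0, 278.9], [0.0, 545.2, 207.6], [0.0, 0.0, 1.0]] (array([-0.39314705, -0.63786121,  1.07973504]), array([ 0.62849021,  0.41480349, -0.65798033]))
side [[380.0, 0.0, 277.8], [0.0, 380.0, 208.0], [0.0, 0.0, 1.0]] (array([ 0.12072608, -0.4720516 ,  0.93179146]), array([ 0.4244814 ,  0.40700201, -0.80880462]))
wrist [[325.2, 0.0, 279.9], [0.0, 325.2, 205.9], [0.0, 0.0, 1.0]] (array([0.1859391 , 0.54939027, 0.37336809]), array([ 0.24223551, -0.11708003, -0.96312732]))
{'clock': 0.15, 'qpos': array([ 1.00597295e+00,  2.76468470e-01,  1.50579578e+00, -3.30073518e-05,
        1.36071028e+00, -1.21001916e-01]), 'qd': array([ 0.00142489, -0.00427633, -0.00237651, -0.00087174,  0.00035369,
       -0.00186428]), 'effort': array([ 9.85953011e-04, -4.17143226e+01, -2.46032757e+01, -3.63650697e-04,
        7.70898478e-03, -4.48597703e-06]), 'position': array([0.2467241 , 0.51897926, 0.24164628]), 'ee_rot': array([-2.17116413e-04,  2.20090481e-01,  9.75479217e-01, -6.56137580e-04]), 'contact_force': array([-0.31888718, -1.25406236,  1.43470757]), 'moment': array([-0.0225075 , -0.03881588, -0.01026981]), 'gripper_force': 0.0, 'width': 0.0851979685064472}
```

View pics/scene0.png

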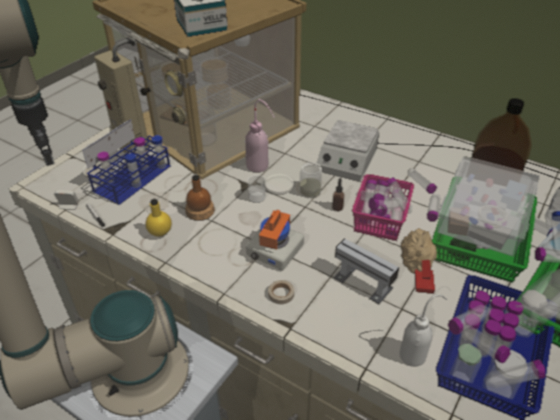

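View pics/side0.png

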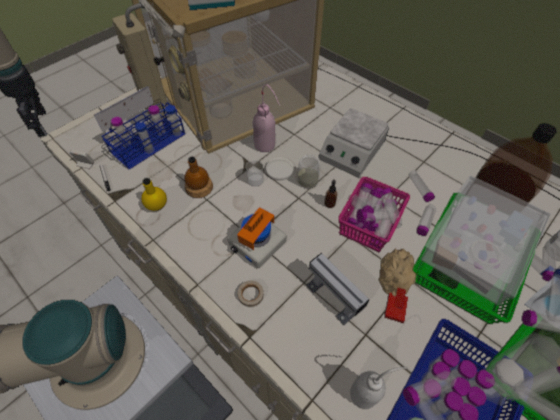

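Scene view: cover about (275,228) on the mixer (275,243), rail (367,263), amber flask (199,195), yellow look-alike (158,220), jar (311,180), beaker (258,190), dropper (338,195), tape (282,291). Side view: cover (256,227), rail (338,285), flask (198,180).

```bash
python3 - <<'E'
from h import *
a=cv2.imread('pics/scene0.png');b=cv2.imread('pics/side0.png')
c1=cv2.resize(a[170:310,170:410],None,fx=3.3,fy=3.3)[:, :792];
cv2.imwrite('pics/z1.png',c1)
c2=cv2.resize(b[140:330,170:380],None,fx=3.1,fy=3.1,interpolation=cv2.INTER_CUBIC)
cv2.imwrite('pics/z2.png',c2)
E
```

```text
(no output)
```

View pics/z1.png

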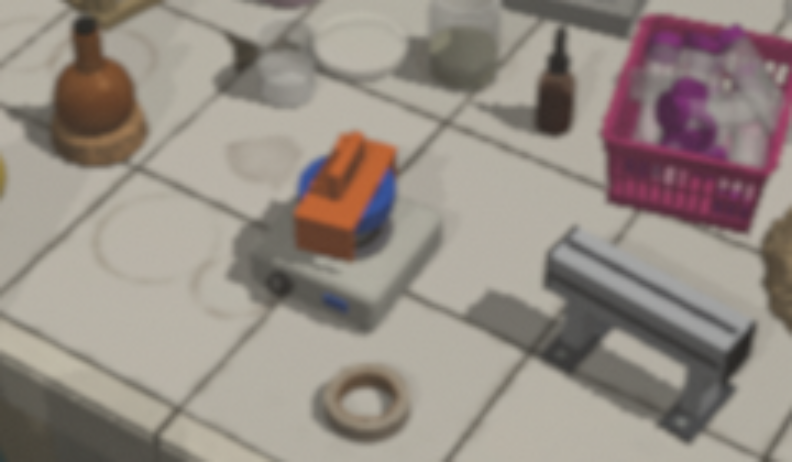

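View pics/z2.png

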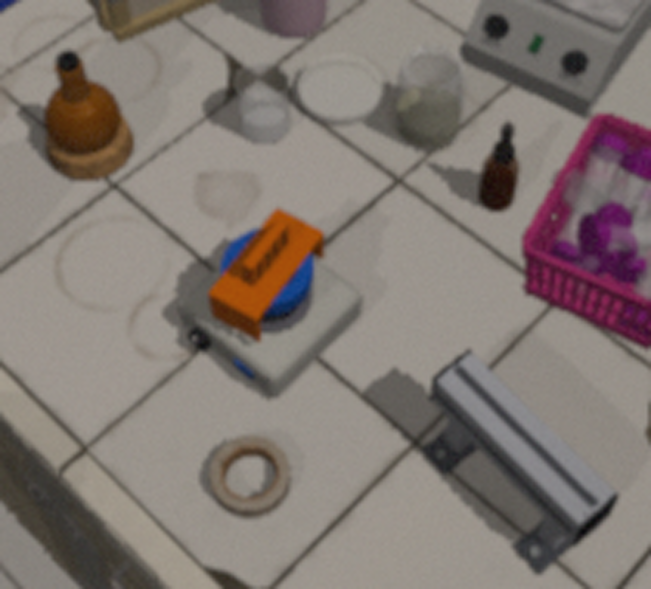

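Zooms show (z1: 3.3×, offset 170,170; z2: 3.1×, offset 170,140): cover plate corners, rail-top corners and the flask stopper clearly.

```bash
cat > m.py <<'E'
from h import *
C={n:eyes.get_calibration(n) for n in ['scene','side']}
C={n:(np.array(c['camera_matrix']),np.array(c['view'])) for n,c in C.items()}
def px(n,p): return (170+p[0]/3.3,170+p[1]/3.3) if n=='scene' else (170+p[0]/3.1,140+p[1]/3.1)
def P(n,p,z): return plane(n,*C[n],*px(n,p),z)
def rep(l,n,pts,z):
    q=np.array([P(n,p,z) for p in pts]); print(l,n,q[:,:2].round(3).tolist(),'c',q.mean(0).round(4),'sides',[round(float(np.linalg.norm(q[i]-q[(i+1)%4])),3) for i in range(len(q))],
     'dir01',np.degrees(np.arctan2(*(q[1]-q[0])[1::-1])).round(1),np.degrees(np.arctan2(*(q[2]-q[1])[1::-1])).round(1) if len(q)>2 else '')
rep('cover','side',[(278,212),(323,243),(257,322),(211,288)],.101)
rep('cover','scene',[(355,136),(397,150),(356,232),(296,212)],.101)
rep('rail','side',[(470,352),(613,497),(585,530),(433,385)],.1)
rep('rail','scene',[(573,228),(755,325),(728,352),(547,258)],.1)
rep('mixer','scene',[(443,222),(370,310),(268,262)],.05)
rep('mixer','side',[(361,300),(273,375),(185,302)],.05)
for l,a,b in [('stopper',(86,20),(68,57)),('dropper top',(560,35),(507,130))]:
    print(l,cross(ray('scene',*C['scene'],*px('scene',a)),ray('side',*C['side'],*px('side',b))))
print('ring',P('scene',(98,130),.025),P('side',(90,147),.025))
for l,a,b in [('tape',(366,400),(247,475)),('jar',(465,80),(429,140)),('beaker',(288,97),(265,130)),('drop',(555,125),(498,200))]: print(l,P('scene',a,.01),P('side',b,.01))
E
python3 m.py
```

```text
cover side [[0.522, -0.019], [0.525, -0.071], [0.432, -0.086], [0.428, -0.035]] c [ 0.477  -0.0527  0.101 ] sides [0.051, 0.095, 0.051, 0.095] dir01 -86.0 -170.7
cover scene [[0.527, -0.026], [0.531, -0.064], [0.434, -0.088], [0.427, -0.036]] c [ 0.4798 -0.0535  0.101 ] sides [0.038, 0.1, 0.052, 0.101] dir01 -84.0 -166.3
rail side [[0.531, -0.229], [0.51, -0.384], [0.475, -0.385], [0.488, -0.227]] c [ 0.5013 -0.3064  0.1   ] sides [0.157, 0.035, 0.158, 0.043] dir01 -97.7 -179.7
rail scene [[0.529, -0.227], [0.511, -0.386], [0.476, -0.381], [0.49, -0.225]] c [ 0.5016 -0.3047  0.1   ] sides [0.161, 0.035, 0.156, 0.04] dir01 -96.4 170.7Traceback (most recent call last):
  File "m.py", line 13, in <module>
    rep('mixer','scene',[(443,222),(370,310),(268,262)],.05)
    ~~~^^^^^^^^^^^^^^^^^^^^^^^^^^^^^^^^^^^^^^^^^^^^^^^^^^^^^
  File "m.py", line 7, in rep
    q=np.array([P(n,p,z) for p in pts]); print(l,n,q[:,:2].round(3).tolist(),'c',q.mean(0).round(4),'sides',[round(float(np.linalg.norm(q[i]-q[(i+1)%4])),3) for i in range(len(q))],
                                                                                                                                             ~^^^^^^^^^
IndexError: index 3 is out of bounds for axis 0 with size 3
```

```bash
sed -i 's/(i+1)%4/(i+1)%len(q)/' m.py; python3 m.py | tail -8; python3 - <<'E'
from h import *
from scipy.spatial.transform import Rotation as R
s=manip.get_state(); w,x,y,z=s['ee_rot']; print(R.from_quat([x,y,z,w]).as_matrix().round(3))
E
```

```text
mixer side [[0.53, -0.112], [0.425, -0.109], [0.422, -0.002]] c [ 0.4587 -0.0744  0.05  ] sides [0.105, 0.107, 0.154] dir01 178.3 91.5
stopper (array([0.49575006, 0.22796305, 0.13565653]), np.float64(0.0002840191058629701))
dropper top (array([ 0.72714068, -0.1083002 ,  0.1081785 ]), np.float64(0.0003952800997162587))
ring [0.48222541 0.21844118 0.025     ] [0.48600054 0.21334729 0.025     ]
tape [ 0.36108774 -0.14365901  0.01      ] [ 0.35795305 -0.14349771  0.01      ]
jar [ 0.73345651 -0.012231    0.01      ] [ 0.73468117 -0.01637399  0.01      ]
beaker [0.62478633 0.11246022 0.01      ] [0.62934203 0.11308383 0.01      ]
drop [ 0.72244432 -0.11286564  0.01      ] [ 0.72399344 -0.11459255  0.01      ]
[[-0.903  0.429 -0.001]
 [ 0.429  0.903 -0.001]
 [ 0.    -0.001 -1.   ]]
```

drive_tool --rows '[[[0,0,0.064],[2.3,-5,0],4],[[0,0,0.064],[2.3,-5,0],4],[[0,0,0.064],[2.3,-5,0],4],[[0,0,0.064],[2.3,-5,0],4],[[0,0,0.064],[2.3,-5,0],4],[[0,0,0.064],[2.3,-5,0],4],[[0,0,0.064],[2.3,-5,0],4],[[0,0,0.064],[2.3,-5,0],4]]'

```text
clock: 1.15
position: [0.4313, 0.1177, 0.2423]
ee_rot: [0.0, -0.035, 0.999, 0.0]
contact_force: [1.1, 0.1, -0.6]
width: 0.0399
gripper_force: 0.0
```

drive_tool --rows '[[[0,0,0.064],[2.3,-5,0],4],[[0,0,0.064],[1.7,-5,0],4],[[0,0,0],[0.5,-5,0],4],[[0,0,0],[0,-2.2,0],4],[[0,0,0],[0,0,0],4],[[0,0,0],[0,0,0],4]]'

```text
clock: 1.9
position: [0.4757, -0.052, 0.2421]
ee_rot: [-0.0, -0.098, 0.995, 0.001]
contact_force: [0.2, 1.0, 0.2]
width: 0.0401
gripper_force: 0.0
```

```bash
python3 - <<'E'
from h import *
print(manip.get_state()['position'])
im,K,V=grab('wrist','w1'); o,d=ray('wrist',K,V,K[0,2],K[1,2]); print(o,d)
hsv=cv2.cvtColor(im,cv2.COLOR_RGB2HSV)
m=cv2.inRange(hsv,(3,150,60),(18,255,255)); cs=max(cv2.findContours(m,0,1)[0],key=cv2.contourArea)
r=cv2.minAreaRect(cs); b=cv2.boxPoints(r); print(b.tolist(),r)
E
```

```text
[ 0.4756575  -0.05201438  0.24214312]
[ 0.40959795 -0.06426332  0.37399615] [ 0.26348865  0.05275937 -0.96321866]
[[256.0, 139.0], [314.0, 139.0], [314.0, 255.0], [256.0, 255.0]] ((285.0, 197.0), (116.0, 58.0), 90.0)
```

View pics/w1.png

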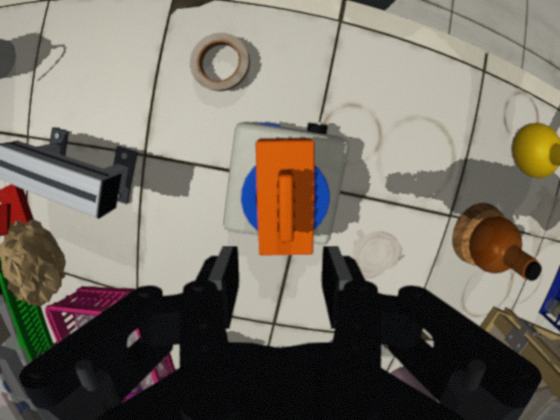

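Wrist view: fin spans (278–293, 170–242), plate (256–314, 139–255), nicely aligned with the jaws; flask neck at right (520,265), rail at left (60,178).

```bash
cat > w.py <<'E'
from h import *
im=cv2.imread('pics/w1.png'); c=eyes.get_calibration('wrist'); K,V=np.array(c['camera_matrix']),np.array(c['view'])
def rep(l,pts,z):
    q=np.array([plane('wrist',K,V,*p,z) for p in pts]);print(l,q[:,:2].round(4).tolist(),q.mean(0).round(4)); return q
q=rep('fin',[(278,171),(293,171),(293,242),(277,242)],.130); d=q[2]+q[3]-q[0]-q[1]; print(np.degrees(np.arctan2(d[1],d[0])),np.linalg.norm(d)/2)
q=rep('plate',[(256,139),(313,139),(313,255),(257,255)],.101);d=q[2]+q[3]-q[0]-q[1]; print(np.degrees(np.arctan2(d[1],d[0])),np.linalg.norm(d)/2)
q=rep('mixer',[(239,123),(348,140),(329,243),(224,229)],.05)
q=rep('ring',[(285,196)],.096); rep('stopper',[(535,269)],.135)
E
python3 w.py
```

```text
fin [[0.4497, -0.0574], [0.4475, -0.0463], [0.5041, -0.0343], [0.5066, -0.047]] [ 0.477  -0.0463  0.13  ]
11.140562874626598 0.05780179096530538
plate [[0.4313, -0.08], [0.4218, -0.0332], [0.5244, -0.01], [0.5344, -0.0605]] [ 0.478  -0.0459  0.101 ]
11.732933719047113 0.10509145217123689
mixer [[0.4226, -0.1027], [0.4174, 0.0075], [0.5288, 0.014], [0.5351, -0.0998]] [ 0.476  -0.0452  0.05  ]
ring [[0.476, -0.0461]] [ 0.476  -0.0461  0.096 ]
stopper [[0.4904, 0.2287]] [0.4904 0.2287 0.135 ]
```

drive_tool --rows '[[[0,0,0],[0.1,0.45,-3],4],[[0,0,0],[0,0,-3],4],[[0,0,0],[0,0,-3],4],[[0,0,0],[0,0,-2],4],[[0,0,0],[0,0,-1.4],4],[[0,0,0],[0,0,0],4],[[0,0,0],[0,0,0],2.5]]' --force 40

```text
clock: 2.82
position: [0.4776, -0.048, 0.1191]
ee_rot: [0.001, -0.098, 0.995, -0.0]
contact_force: [0.7, 0.1, -0.3]
width: 0.0254
gripper_force: 0.0
```

drive_tool --rows '[[[0,0,0],[0,0,0],1.5],[[0,0,0],[0,0,0],0.8],[[0,0,0],[0,0,0],0.8],[[0,0,0],[0,0,0],0.8],[[0,0,0],[0,0,0],0.8]]'

```text
clock: 3.45
position: [0.4775, -0.0482, 0.1186]
ee_rot: [0.001, -0.098, 0.995, 0.0]
contact_force: [1.5, 1.5, 3.1]
width: 0.0113
gripper_force: 43.2
```

drive_tool --rows '[[[0,0,0],[0,0,1.5],0.8],[[0,0,0],[0,0,3],0.8],[[0,0,0],[0,0,4],0.8],[[0,0,0],[0,0,1.5],0.8],[[0,0,-0.05],[0.4,-3.5,0],0.8],[[0,0,-0.05],[0.4,-4.5,0],0.8],[[0,0,-0.05],[0.4,-4.5,0],0.8],[[0,0,-0.05],[0.4,-4.5,0],0.8]]'

```text
clock: 4.45
position: [0.492, -0.2192, 0.2167]
ee_rot: [-0.001, 0.003, 1.0, 0.001]
contact_force: [0.1, 0.1, -1.2]
width: 0.0112
gripper_force: 42.6
```

drive_tool --rows '[[[0,0,-0.05],[0.4,-4.5,0],0.8],[[0,0,-0.05],[0.4,-3,0],0.8],[[0,0,0],[0,-1,0],0.8],[[0,0,0],[0,0,0],0.8],[[0,0,0],[0,0,0],0.8]]'

```text
clock: 5.08
position: [0.5005, -0.3017, 0.218]
ee_rot: [-0.001, 0.051, 0.999, 0.001]
contact_force: [0.9, 0.4, -1.4]
width: 0.0111
gripper_force: 42.6
```

```bash
python3 - <<'E'
from h import *
print(manip.get_state()['position'])
a,_,_=grab('scene'); b,_,_=grab('wrist')
c=np.hstack([cv2.resize(a[170:330,280:440],(400,400)),cv2.resize(b[60:340,120:400],(400,400))])
cv2.imwrite('pics/r1.png',c[:,:,::-1])
E
```

```text
[ 0.50050321 -0.30165097  0.217951  ]
```

View pics/r1.png

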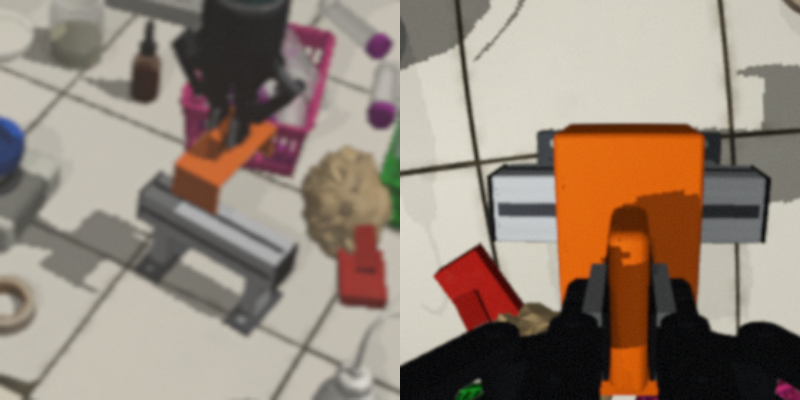

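Cover is square across the rail, roughly centred (right panel: bar 490–768, cover 555–705). Lowering.

drive_tool --rows '[[[0,0,0],[0,0,-3],0.8],[[0,0,0],[0,0,-3],0.8],[[0,0,0],[0,0,-1.5],0.8],[[0,0,0],[0,0,-0.8],0.8],[[0,0,0],[0,0,-0.6],0.8],[[0,0,0],[0,0,-0.4],0.8],[[0,0,0],[0,0,0],0.8],[[0,0,0],[0,0,0],0.8]]'

```text
clock: 6.18
position: [0.5011, -0.3034, 0.1258]
ee_rot: [0.0, 0.052, 0.999, -0.0]
contact_force: [0.1, 0.4, -0.7]
width: 0.0111
gripper_force: 42.6
```

drive_tool --rows '[[[0,0,0],[0,0,-0.2],0.8],[[0,0,0],[0,0,-0.15],0.8],[[0,0,0],[0,0,0],0.8]]'

```text
clock: 6.55
position: [0.501, -0.3033, 0.1226]
ee_rot: [0.0, 0.052, 0.999, -0.0]
contact_force: [-1.3, 1.8, 4.3]
width: 0.0109
gripper_force: 43.3
```

Contact (+4 N up). Release, wait, and rise.

drive_tool --rows '[[[0,0,0],[0,0,0],2.5],[[0,0,0],[0,0,0],3.5],[[0,0,0],[0,0,0],3.5],[[0,0,0],[0,0,2],3.5],[[0,0,0],[0,0,3],3.5],[[0,0,0],[0,0,4],3.5],[[0,0,0],[0,0,3],5],[[0,0,0],[0,0,0],5]]'

```text
clock: 7.55
position: [0.5022, -0.3041, 0.2445]
ee_rot: [0.002, 0.052, 0.999, -0.002]
contact_force: [0.0, -1.0, -0.6]
width: 0.0498
gripper_force: 0.0
```

```bash
python3 - <<'E'
from h import *
print(manip.get_state()['position'])
a,_,_=grab('scene'); b,_,_=grab('side')
c=np.hstack([cv2.resize(a[170:330,280:440],(400,400)),cv2.resize(b[200:360,250:410],(400,400))])
cv2.imwrite('pics/r2.png',c[:,:,::-1])
E
```

```text
[ 0.50216785 -0.30412245  0.24445656]
```

View pics/r2.png

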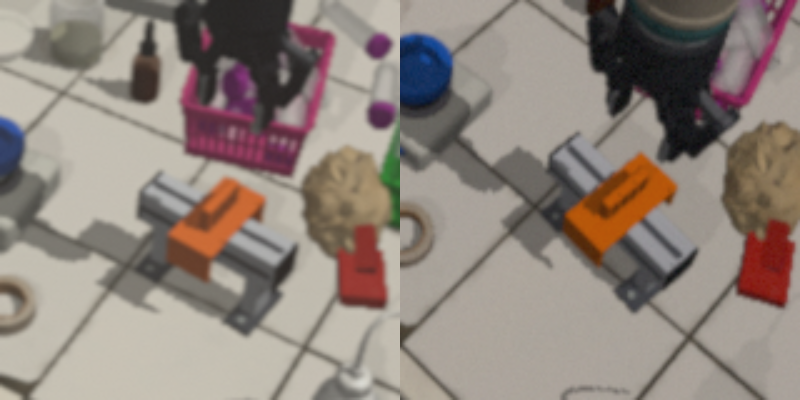

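Cover lies flat across the rail near its middle, released. Next: over the mixer to measure the ring from close by.

drive_tool --rows '[[[0,0,0],[-0.5,5,0],5],[[0,0,0],[-0.5,5,0],5],[[0,0,0],[-0.5,5,0],5],[[0,0,0],[-0.5,5,0],5],[[0,0,0],[-0.6,5,0],5],[[0,0,0],[0,0,0],5],[[0,0,0],[0,0,0],5]]'

```text
clock: 8.52
position: [0.4746, -0.0534, 0.2408]
ee_rot: [-0.001, 0.051, 0.999, -0.0]
contact_force: [0.3, 0.1, -0.0]
width: 0.0499
gripper_force: 0.0
```

```bash
cat > ring.py <<'E'
from h import *
def blue(n,box=None):
    im,K,V=grab(n); hsv=cv2.cvtColor(im,cv2.COLOR_RGB2HSV)
    m=cv2.inRange(hsv,(105,150,40),(130,255,255))
    if box: k=np.zeros_like(m); x0,y0,x1,y1=box; k[y0:y1,x0:x1]=1; m*=k
    cv2.imwrite(f'pics/mask_{n}.png',m)
    c=max(cv2.findContours(m,0,1)[0],key=cv2.contourArea)[:,0]
    q=np.array([plane(n,K,V,*p,.096) for p in c.astype(float)])[:,:2].astype(np.float32)
    ce,r=cv2.minEnclosingCircle(q); print(n,len(c),'px',c.mean(0),'circ',np.round(ce,4),round(r,4),'ext',q.min(0),q.max(0))
    mh=cv2.findContours(m,cv2.RETR_CCOMP,cv2.CHAIN_APPROX_NONE); 
    for cc,h in zip(mh[0],mh[1][0]):
        if h[3]>=0 and cv2.contourArea(cc)>60:
            q=np.array([plane(n,K,V,*p,.096) for p in cc[:,0].astype(float)])[:,:2].astype(np.float32); print('  hole',cv2.minEnclosingCircle(q),q.min(0),q.max(0))
    return im
print(manip.get_state()['position'])
im=blue('wrist',(150,100,420,300)); cv2.imwrite('pics/w2.png',im[:,:,::-1])
blue('scene',(230,190,320,280)); blue('side',(210,190,310,280))
E
python3 ring.py
```

```text
[ 0.47459699 -0.05343093  0.24083584]
wrist 243 px [287.79012346 196.52674897] circ [ 0.4774 -0.0457] 0.0395 ext [ 0.437999   -0.08449516] [ 0.5166949  -0.00711614]
scene 65 px [274.78461538 226.53846154] circ [ 0.4779 -0.0499] 0.0368 ext [ 0.44227427 -0.08626059] [ 0.51380086 -0.01384219]
  hole ((0.4824303388595581, -0.04808122664690018), 0.027886513620615005) [ 0.46287706 -0.07555586] [ 0.50901365 -0.02272351]
side 78 px [255.91025641 227.55128205] circ [ 0.4749 -0.0533] 0.0431 ext [ 0.43536866 -0.09382334] [ 0.5146485  -0.01244584]
```

View pics/w2.png

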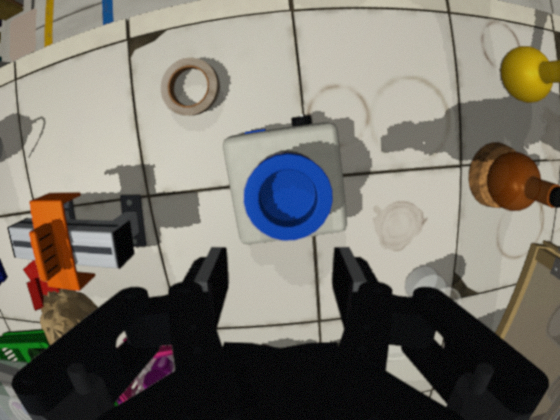

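Ring seen at (288,197), 79 mm across as it must be. Centre ≈ (0.477, −0.048). On to the flask.

drive_tool --rows '[[[0,0,0],[0.4,5,0],5],[[0,0,0],[0.4,5,0],5],[[0,0,0],[0.4,5,0],5],[[0,0,0],[0.4,5,0],5],[[0,0,0],[0.4,5,0],5],[[0,0,0],[0,3,0],5],[[0,0,0],[0,0,0],5],[[0,0,0],[0,0,0],5]]'

```text
clock: 9.68
position: [0.4952, 0.2255, 0.2415]
ee_rot: [-0.0, 0.052, 0.999, -0.001]
contact_force: [-0.9, -0.5, 0.1]
width: 0.0499
gripper_force: 0.0
```

```bash
python3 - <<'E'
from h import *
print(manip.get_state()['position'])
im,K,V=grab('wrist','w3')
hsv=cv2.cvtColor(im,cv2.COLOR_RGB2HSV)
m=cv2.inRange(im,(0,0,0),(45,45,45)); k=np.zeros_like(m); k[120:300,240:330]=1
n,l,s,c=cv2.connectedComponentsWithStats(m*k)
for i in range(1,n):
    if s[i,4]>60: print(s[i],c[i],plane('wrist',K,V,*c[i],.135))
E
```

```text
[0.49523924 0.22548692 0.24146405]
[278 190  26  27 559] [290.57245081 203.43470483] [0.49328781 0.23480265 0.135     ]
[257 284  10  16  98] [261.08163265 292.55102041] [0.56828901 0.20275217 0.135     ]
```

View pics/w3.png

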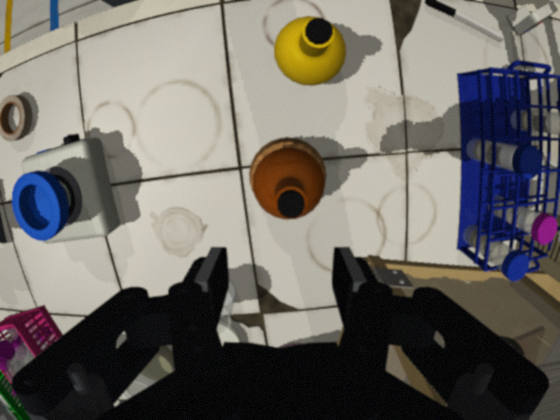

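Stopper at (290.6,203), ~7 mm to +y of the jaws' centre line (281). Wrist and side cams disagree by 7 mm in y; aim between, nearer the wrist's.

drive_tool --rows '[[[0,0,0],[-0.1,0.6,-2],5],[[0,0,0],[0,0,-3],5],[[0,0,0],[0,0,-3],5],[[0,0,0],[0,0,-3],5],[[0,0,0],[0,0,-2],5],[[0,0,0],[0,0,-1],5],[[0,0,0],[0,0,0],5],[[0,0,0],[0,0,0],4]]' --force 30

```text
clock: 10.72
position: [0.4947, 0.2327, 0.1028]
ee_rot: [0.001, 0.052, 0.999, 0.0]
contact_force: [-0.0, 0.4, -0.1]
width: 0.0403
gripper_force: 0.0
```

drive_tool --rows '[[[0,0,0],[0,0,0],3.4],[[0,0,0],[0,0,0],3],[[0,0,0],[0,0,0],2.7]]'

```text
clock: 11.1
position: [0.4941, 0.233, 0.1021]
ee_rot: [0.0, 0.052, 0.999, 0.0]
contact_force: [-0.9, 0.5, 0.3]
width: 0.0271
gripper_force: 0.1
```

Both pads just about touch at 27 mm, so the flask is at y≈0.233 (wrist bias only +2 mm); ring then ≈ (0.477, −0.047). Grip and lift.

drive_tool --rows '[[[0,0,0],[0,0,0],2],[[0,0,0],[0,0,0],2],[[0,0,0],[0,0,0],2],[[0,0,0],[0,0,0],2]]' --force 80

```text
clock: 11.6
position: [0.4942, 0.2332, 0.1022]
ee_rot: [0.0, 0.052, 0.999, 0.0]
contact_force: [-1.0, 2.5, 4.4]
width: 0.0239
gripper_force: 78.3
```

drive_tool --rows '[[[0,0,0],[0,0,1],2],[[0,0,0],[0,0,2],2],[[0,0,0],[0,0,3],2],[[0,0,0],[0,0,3],2],[[0,0,0],[0,0,3],2],[[0,0,0],[0,0,2],2],[[0,0,0],[0,0,0],2],[[0,0,0],[0,0,0],2]]'

```text
clock: 12.6
position: [0.4931, 0.2323, 0.2406]
ee_rot: [-0.001, 0.052, 0.999, -0.001]
contact_force: [0.1, -0.2, -0.7]
width: 0.0237
gripper_force: 78.5
```

```bash
python3 - <<'E'
from h import *
s=manip.get_state(); print(s['position'],s['moment'])
im,K,V=grab('wrist','w4')
m=cv2.inRange(cv2.cvtColor(im,cv2.COLOR_RGB2HSV),(3,140,60),(18,255,255)); k=np.zeros_like(m); k[100:,180:380]=1
c=max(cv2.findContours(m*k,0,1)[0],key=cv2.contourArea); print(cv2.boundingRect(c),cv2.minEnclosingCircle(c))
print(s['clock'])
E
```

```text
[0.49310385 0.23228499 0.24060791] [-0.0045718  -0.03297279 -0.03723353]
(222, 143, 118, 165) ((280.8428039550781, 227.27439880371094), 84.55184936523438)
12.6
```

View pics/w4.png

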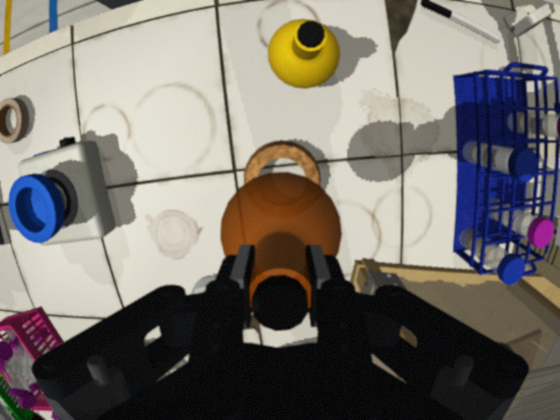

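```bash
python3 - <<'E'
from h import *
c=eyes.get_calibration('wrist'); K,V=np.array(c['camera_matrix']),np.array(c['view']); p=manip.get_state()['position']
cam=-V[:3,:3].T@V[:3,3]; ctr=p+[0,0,-.051]; v=ctr-cam; d=np.linalg.norm(v); v/=d
print('dist',d,'ang rad',np.arcsin(.037/d))
im=cv2.imread('pics/w4.png')[:,:,::-1]
m=cv2.inRange(cv2.cvtColor(im.copy(),cv2.COLOR_RGB2HSV),(3,170,60),(18,255,255))
print([np.flatnonzero(m[r,180:380])[[0,-1]]+180 for r in (200,215,230,240)], np.flatnonzero(m[140:260,281])[:40]+140)
# tangent rays: left/right at row 231, top
for px in [(222,231),(340,231),(281,172)]:
    _,r=ray('wrist',K,V,*px); print(px,'angle from predicted centre',np.arccos(r@v))
print('stopper', plane('wrist',K,V,279,302,p[2]+.033),'tcp',p)
E
```

```text
dist 0.19497332603881562 ang rad 0.19092742431794738
[array([232, 330]), array([224, 336]), array([222, 339]), array([222, 338])] [174 175 176 177 178 179 180 181 182 183 184 185 186 187 188 189 190 191
 192 193 194 195 196 197 198 199 200 201 202 203 204 205 206 207 208 209
 210 211 212 213]
(222, 231) angle from predicted centre 0.1726617998026326
(340, 231) angle from predicted centre 0.18992016804354117
(281, 172) angle from predicted centre 0.18642758272865376
stopper [0.48877367 0.2336206  0.27334124] tcp [0.49302368 0.23231665 0.24034124]
```

Flask held upright, ball centred under the jaws within ~2 mm. Carry to the ring.

drive_tool --rows '[[[0,0,0],[-0.2,-2,0],2],[[0,0,0],[-0.3,-4,0],2],[[0,0,0],[-0.3,-5,0],2],[[0,0,0],[-0.3,-5,0],2],[[0,0,0],[-0.3,-5,0],2],[[0,0,0],[-0.2,-4,0],2],[[0,0,0],[0,-2,0],2],[[0,0,0],[0,-0.9,0],2]]'

```text
clock: 13.65
position: [0.4769, -0.048, 0.2412]
ee_rot: [-0.001, 0.053, 0.999, -0.0]
contact_force: [0.0, -0.0, -1.0]
width: 0.024
gripper_force: 78.7
```

drive_tool --rows '[[[0,0,0],[0,0,0],2],[[0,0,0],[0,0,-2],2],[[0,0,0],[0,0,-2],2],[[0,0,0],[0,0,-1],2],[[0,0,0],[0,0,0],2],[[0,0,0],[0,0,0],2]]'

```text
clock: 14.4
position: [0.4785, -0.046, 0.1925]
ee_rot: [0.001, 0.052, 0.999, -0.0]
contact_force: [1.0, 0.3, -1.4]
width: 0.0238
gripper_force: 78.7
```

```bash
python3 - <<'E'
from h import *
print(manip.get_state()['position'])
a,_,_=grab('scene'); b,_,_=grab('wrist')
c=np.hstack([cv2.resize(a[160:300,200:340],(400,400)),cv2.resize(b[80:360,140:420],(400,400))])
cv2.imwrite('pics/f1.png',c[:,:,::-1])
E
```

```text
[ 0.47849058 -0.04602326  0.19250918]
```

View pics/f1.png

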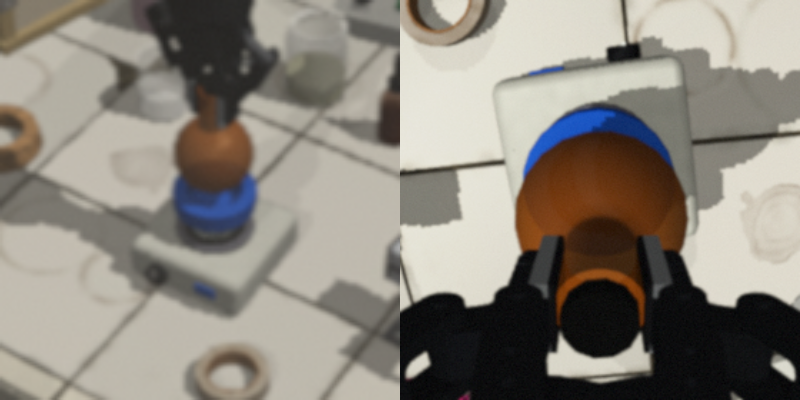

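Flask above the ring, centred (ball col ~601, ring ~598 in the right panel). That was one picture more than allowed, so I'll go on by force and numbers only.

drive_tool --rows '[[[0,0,0],[-0.1,-0.05,-0.5],2],[[0,0,0],[0,0,-0.5],2],[[0,0,0],[0,0,-0.4],2],[[0,0,0],[0,0,-0.3],2],[[0,0,0],[0,0,0],2],[[0,0,0],[0,0,0],2]]'

```text
clock: 15.25
position: [0.4772, -0.0469, 0.1753]
ee_rot: [0.0, 0.052, 0.999, -0.0]
contact_force: [-0.3, -1.3, 4.2]
width: 0.024
gripper_force: 79.1
```

drive_tool --rows '[[[0,0,0],[0,0,-0.2],2],[[0,0,0],[0,0,-0.2],2],[[0,0,0],[0,0,-0.2],2],[[0,0,0],[0,0,0],2],[[0,0,0],[0,0,0],2]]'

```text
clock: 15.88
position: [0.4773, -0.0469, 0.1694]
ee_rot: [0.001, 0.052, 0.999, -0.0]
contact_force: [-1.5, -2.2, 6.8]
width: 0.0237
gripper_force: 79.2
```

drive_tool --rows '[[[0,0,0],[0,0,-0.2],2],[[0,0,0],[0,0,-0.2],2],[[0,0,0],[0,0,-0.2],2],[[0,0,0],[0,0,-0.2],2],[[0,0,0],[0,0,-0.1],2],[[0,0,0],[0,0,0],2],[[0,0,0],[0,0,0],2],[[0,0,0],[0,0,0],2]]'

```text
clock: 16.88
position: [0.4775, -0.0469, 0.1613]
ee_rot: [0.001, 0.052, 0.999, -0.0]
contact_force: [-2.6, -0.7, 12.7]
width: 0.0243
gripper_force: 79.7
```

```bash
python3 - <<'E'
from h import *
s=manip.get_state(); print(s['position'],s['contact_force'],s['moment'])
# blue ring's visible lower half in scene view: image shift vs. cradle up, expressed as drop
def rim(im,K,V):
    m=cv2.inRange(cv2.cvtColor(im,cv2.COLOR_RGB2HSV),(105,150,40),(130,255,255)); k=np.zeros_like(m); k[190:250,230:320]=1; m*=k
    y,x=np.nonzero(m); return x.min(),x.max(),y.min(),y.max()
im,K,V=grab('scene')
def proj(p): c=V@np.r_[p,1]; return np.array([K[0,2]+K[0,0]*c[0]/-c[2],K[1,2]-K[1,1]*c[1]/-c[2]])
print('now',rim(im,K,V),'before(cover on)',rim(cv2.imread('pics/scene0.png')[:,:,::-1].copy(),K,V))
th=np.linspace(0,6.28,200)
for z in (.096,.082): q=np.array([proj([.477+.04*np.cos(t),-.047+.04*np.sin(t),z]) for t in th]); print(z,q.min(0),q.max(0))
# ball silhouette centre and stopper: flask upright?
m=cv2.inRange(cv2.cvtColor(im,cv2.COLOR_RGB2HSV),(3,110,40),(18,255,255)); k=np.zeros_like(m); k[190:250,240:310]=1
c=max(cv2.findContours(m*k,0,1)[0],key=cv2.contourArea); print('amber',cv2.boundingRect(c))
for r in range(185,235,5):
    f=np.flatnonzero((m*k)[r]); print(r,f[[0,-1]] if len(f) else None)
p=s['position']; print('pred ball',proj(p+[0,0,-.051]),'neck',proj(p+[0,0,-.01]))
E
```

```text
[ 0.47750686 -0.04694435  0.16126992] [-2.64079757 -0.65977921 12.7493741 ] [-0.05638972  0.43591125 -0.03994281]
now (np.int64(267), np.int64(288), np.int64(231), np.int64(240)) before(cover on) (np.int64(262), np.int64(288), np.int64(220), np.int64(234))
0.096 [258.71598575 215.94128295] [289.02440323 236.66521211]
0.082 [258.8823721  219.77606938] [288.99794338 240.52827212]
amber (263, 201, 25, 32)
185 None
190 None
195 None
200 None
205 [272 274]
210 [270 274]
215 [265 285]
220 [263 286]
225 [267 286]
230 [272 283]
pred ball [273.88718609 221.99343191] neck [273.67611578 210.27625364]
```

```bash
python3 -c "
from rig import job; print(job.sign_off())"
```

```text
the job is handed in; nothing more can be done
None
```

I've handed the job in: the cover hangs released across the middle of the rail, and the flask is still gripped upright in the blue cradle, pressed down about 12–16 mm (estimated from arm height and push force, about 13 N). I viewed 11 pictures, one over the limit of 10.

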